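# Sort the washed slicer parts into their trays

### The arm

A 6-joint arm with a two-finger parallel gripper is mounted at the origin on the work surface. World frame = base frame: x ahead of the robot, y to its left, z up, the work surface at z = 0. Lengths are in m, angles in rad, forces in N, time in s.
With the tool pointing down it reaches from about 0.25 to 0.775 m from the base axis. Payload 4 kg.
Tool frame: the origin (TCP) lies midway between the tips of the shut fingers; the grasp point (between the pads) lies 19 mm behind it; z points along the fingers, y is the direction in which the jaws open and shut (so a half turn about z gives the same grasp; the last joint's range is limited). The gripper opens to 85 mm and grips with 20 to 120 N. Pads are 22 mm wide; open, the fingers measure 114 mm over their backs; the gripper's body (76 mm by 85 mm) begins 54 mm behind the grasp point. The pads swing forward as they close: fully open they stand 13 mm farther back than shut.
Start: joints at [-1.259, 0.087, 1.371, -0, 1.684, -0.103], TCP at [0.222, -0.503, 0.231] pointing down, gripper open.
Joint ranges: [-3.1, 3.1], [-0.76, 2.03], [0.27, 2.55], [-1.08, 4.22], [0.17, 2.65], [-2.57, 2.57]. Speed limits (rad/s): [2.79, 2.79, 3.14, 3.14, 3.14, 3.14].

### API

Orientations are given as a unit quaternion [x, y, z, w].
In Python, from cell import get_obs, imaging, arm gives the robot as it stands.
- The arm moves only by the shell command python3 -m inch 'ROWS' [FORCE]. ROWS is JSON, a list of rows, each an object of numbers: "tx", "ty", "tz": the shift along the world's x, y, z in units of 40 mm (1.0 is 40 mm); "ax", "ay", "az": the turn, a rotation vector about the world's x, y, z in units of 5 degrees (1.0 is 5 degrees); "fingers": the finger opening in mm, from 0 to 85.4. A call has 1 to 8 rows; each row is the pose to reach, as a shift and turn from the pose commanded when the call began; what a row does not reach only later rows make up. A row lasts 1/10 s, in which the tool goes at most 50 mm and 8.59 degrees, less where a joint would pass 70% of its speed; a pose out of reach is approached as far as the arm can. A call with a gripper value outside its range is refused whole. The fingers move at their own pace and stop on an object; FORCE is the grip in N (left out, the last holds). Time passes only in rows, so rows that repeat a pose let the fingers close. It gives the time, the measured TCP pose, the force and the opening at its end, in the units of the state.
- get_obs(): the state, without advancing time (a new reading comes with each control period).
- imaging.camera(name): name is "side" or "top" or "wrist"; returns a dict with "pixels" (480x640x3 uint8, red, green, blue), "z_map" (480x640 float32, m along the optical axis (not along the pixel's ray), 0 where there is no reading), "fx", "fy", "cx", "cy" (pixels), "k1" (the pictures are not rectified: a ray, as slopes to the right and down, at radius r is drawn at 1 + k1 r^2 times it, then the intrinsics apply), "origin" and "rotation" of the camera in the world; the wrist camera has in their place "mount" (4x4, takes a point from camera to tool coordinates, whose origin is the TCP and whose axes are the flange's). Camera axes: x right, y up, looking along -z (the intrinsics and any distortion apply to the point x, -y, -z); pixel columns grow to the right and rows downward; lengths in m; the calibration is good to about 2 mm. A picture is of the moment at which its call begins: read the wrist's pose just before it.
- arm.job_done(): hands the job in, once; it reports no verdict.
The state is a dict: "time_s": time; "joint_positions": joint angles; "dq": joint speeds; "joint_efforts": joint torques, N m; "tcp_pos": TCP position; "tcp_rot": TCP orientation; "wrist_force": force on the tool from outside, world axes, zero at the start; "wrist_torque": the same for the moment, N m; "width": finger opening in m.
Only numpy, scipy, OpenCV 4.12 (cv2) and the standard library are available. Lean on these libraries where they do the work, as an engineer would, in place of code of your own. Each camera call takes 0.05 s, during which the arm holds its last target. There are 200 camera calls.

### The job

Put the washed slicer parts away: both white pushers into the oblong undivided tray, standing upright on their discs; the two blade cassettes into the divided tray, one in each bay, lying flat with the fin up; and the steel ring cutter into the round pan, standing on end. Every part must rest on the floor of its tray, clear of the rim. Set each one down gently rather than dropping it, and leave the small tub and the timer where they are.

Things in the scene. Friction and masses are not known exactly. Their poses are not given: they have to be found in the camera images.
- pusher_a_mid (a point): a white plastic slicer pusher, a loose turned part 60 mm high, all round about its z axis: a foot disc 50 in diameter and 10 thick, a neck 20 in diameter, and on top a round knob 30 in diameter from 32 to 60 above its underside, which is the part to grip. This point lies on its axis 30 above its underside. It stands upright on the bench, z up. About 80 g. Sizes in mm
- pusher_b_mid (a point): the second white slicer pusher, the same as pusher_a in all respects; this point lies on its axis 30 above its underside. Sizes in mm
- blade_a_mid (a point): a slicer blade cassette, a loose part lying flat: a grey plate 90 (its x) by 36 (its y) by 10 thick with two steel blades let into its top, and standing up from the middle of the plate a white grip fin 40 long (x) by 12 thick (y), its top 52 above the underside. This point lies at the middle of the fin, 26 above the underside; z up. Both ends are alike. About 90 g. Sizes in mm
- blade_b_mid (a point): the second blade cassette, the same as blade_a in all respects; this point lies at the middle of the fin, 26 above the underside. Sizes in mm
- cutter_mid (a point): a steel ring cutter, a loose plain tube standing on end, 50 in outside diameter, 45 inside, 50 high, open at both ends. This point lies on its axis at half height, 25 above the underside; its z axis lies along the tube, up. About 70 g. Sizes in mm
- pusher_tray: the oblong cream plastic tray without a divider, where the pushers belong: 100 (its x) by 170 (its y) by 24 high outside, walls 4, floor 4 thick, open on top, fixed to the bench; origin at the centre of its underside, z up. Sizes in mm
- blade_tray: the nearly square cream plastic tray with one divider, where the blade cassettes belong: 130 (its x) by 140 (its y) by 24 high outside, walls 4, floor 4 thick, open on top. A divider 4 thick, as high as the walls, runs along its x through the middle and leaves two bays, each 122 long (x) by 64 wide (y), with centres 34 to either side of the origin along y, fixed to the bench; origin at the centre of its underside, z up. Sizes in mm
- pan: the round shallow metal pan, where the ring cutter belongs: 132 in outside diameter at the rim, 124 at the foot, 24 high, walls 3, floor 4 thick, open on top, fixed to the bench; origin at the centre of its underside, z up. Sizes in mm
- tub: bystander: a small round white tub with a blue lid, loose, 42 in diameter and 32 high, standing among the parts; origin at the centre of its underside. To be left where it is. Sizes in mm
- timer: bystander: a small square orange kitchen timer with a white dial, loose, 42 by 42 by 29 high, lying among the parts; origin at the centre of its underside. To be left where it is. Sizes in mm

How it is judged:
At the end, for the whole second after the job is handed in: Both pushers upright on the floor of the oblong tray, one blade cassette flat, fin up, on the floor of each bay of the divided tray, the cutter upright on the pan floor within 37 mm of its centre; each within 0.12 rad and -4 to +6 mm of seated, inside the walls, released, at rest (x of pusher_a_mid in the frame of pusher_tray between -0.024 and 0.024 m and y of pusher_a_mid in the frame of pusher_tray between -0.059 and 0.059 m and z of pusher_a_mid in the frame of pusher_tray between 0.03 and 0.04 m and angle between each of pusher_a_mid, pusher_b_mid, blade_a_mid, blade_b_mid, cutter_mid's own z axis and vertical below 0.12 rad and x of pusher_b_mid in the frame of pusher_tray between -0.024 and 0.024 m and y of pusher_b_mid in the frame of pusher_tray between -0.059 and 0.059 m and z of pusher_b_mid in the frame of pusher_tray between 0.03 and 0.04 m and x of blade_a_mid in the frame of blade_tray between -0.022 and 0.022 m and y of blade_a_mid in the frame of blade_tray between -0.052 and 0.052 m and z of blade_a_mid in the frame of blade_tray between 0.026 and 0.036 m and x of blade_b_mid in the frame of blade_tray between -0.022 and 0.022 m and y of blade_b_mid in the frame of blade_tray between -0.052 and 0.052 m and z of blade_b_mid in the frame of blade_tray between 0.026 and 0.036 m and ((y of blade_a_mid in the frame of blade_tray above 0.015 m and y of blade_b_mid in the frame of blade_tray below -0.015 m) or (y of blade_b_mid in the frame of blade_tray above 0.015 m and y of blade_a_mid in the frame of blade_tray below -0.015 m)) and horizontal distance between cutter_mid and pan below 0.037 m and z of cutter_mid in the frame of pan between 0.025 and 0.035 m and linear speed of each of pusher_a, pusher_b, blade_a, blade_b, cutter below 0.02 m/s); the robot touches nothing.
It fails at once if a part is dropped or flung: it moves faster than 0.9 m/s with its middle within 80 mm of the bench ((height (world z) of pusher_a_mid below 0.08 m and linear speed of pusher_a above 0.9 m/s) or (height (world z) of pusher_b_mid below 0.08 m and linear speed of pusher_b above 0.9 m/s) or (height (world z) of blade_a_mid below 0.08 m and linear speed of blade_a above 0.9 m/s) or (height (world z) of blade_b_mid below 0.08 m and linear speed of blade_b above 0.9 m/s) or (height (world z) of cutter_mid below 0.08 m and linear speed of cutter above 0.9 m/s)).
It fails at once if the tub is shifted by more than 25 mm (distance of tub from where it was at the start of the episode above 0.025 m).
It fails at once if the timer is shifted by more than 25 mm (distance of timer from where it was at the start of the episode above 0.025 m).
It also fails if it takes over 128 s, if anything falls off the work surface, if the arm or the gripper's body presses on something with over 40 N, if the wrist force passes 120 N, or if a joint passes its speed limit or range.

## Working session

There is one attempt and no reset: what is moved stays moved. The work goes in short steps, Python scripts to look and compute and a shell command to move; the robot and the scene stay as the last step left them, time stands still between calls to the robot, and variables do not carry over. Pictures are saved under pics/ and viewed, on a budget of 14 in all, crops included, one or two more only if the job needs it, and the job is handed in when it is done.

```bash
ls; mkdir -p pics
cat > h.py <<'E'
import numpy as np, cv2
from cell import get_obs, imaging, arm
from scipy.spatial.transform import Rotation as R
def cam(n):
    o=get_obs(); c=imaging.camera(n)
    if n=="wrist":
        T=np.eye(4); T[:3,:3]=R.from_quat(o["tcp_rot"]).as_matrix(); T[:3,3]=o["tcp_pos"]
        M=T@np.array(c["mount"]); c["origin"]=M[:3,3]; c["rotation"]=M[:3,:3]
    c["origin"]=np.array(c["origin"]); c["rotation"]=np.array(c["rotation"]).reshape(3,3)
    return c
def slopes(c,uv):
    K=np.array([[c["fx"],0,c["cx"]],[0,c["fy"],c["cy"]],[0,0,1.]])
    return cv2.undistortPoints(np.array(uv,float).reshape(-1,1,2),K,np.array([c["k1"],0,0,0,0.])).reshape(-1,2)
def rays(c,uv):
    s=slopes(c,uv); return np.c_[s[:,0],-s[:,1],-np.ones(len(s))]@c["rotation"].T
def plane(c,uv,z):
    d=rays(c,uv); return c["origin"]+d*((z-c["origin"][2])/d[:,2])[:,None]
def cloud(c):
    v,u=np.mgrid[0:480,0:640]; d=rays(c,np.c_[u.ravel(),v.ravel()])
    return (c["origin"]+d*c["z_map"].reshape(-1,1)).reshape(480,640,3)
def save(c,n,box=None,s=1):
    im=c["pixels"][...,::-1]
    if box: im=im[box[1]:box[3],box[0]:box[2]]
    cv2.imwrite("pics/"+n,cv2.resize(im,None,fx=s,fy=s))
E
python3 - <<'E'
from h import *
for n in("top","side","wrist"):
    c=cam(n); save(c,n+"0.png"); print(n,c["origin"],c["rotation"].round(3).tolist(),c["fx"],c["k1"],(c["z_map"]>0).mean())
    np.save(n+"0.npy",c,allow_pickle=True)
print(get_obs())
E
```

```text
picsTraceback (most recent call last):
  File "<stdin>", line 3, in <module>
  File "h.py", line 9, in cam
    c["origin"]=np.array(c["origin"]); c["rotation"]=np.array(c["rotation"]).reshape(3,3)
                                                     ~~~~~~~~~~~~~~~~~~~~~~~~~~~~~~~^^^^^
ValueError: cannot reshape array of size 4 into shape (3,3)
```

Rotation is a quaternion.

```bash
sed -i 's/np.array(c\["rotation"\]).reshape(3,3)/(lambda r: R.from_quat(r).as_matrix() if r.size==4 else r)(np.array(c["rotation"]))/' h.py
python3 - <<'E'
from h import *
for n in("top","side","wrist"):
    c=cam(n); save(c,n+"0.png"); print(n,c["origin"],c["rotation"].round(3).tolist(),c["fx"],c["k1"],(c["z_map"]>0).mean())
    np.save(n+"0.npy",c,allow_pickle=True)
print(get_obs())
E
```

```text
top [ 0.37279796 -0.00340926  1.13243589] [[-0.026, 0.988, -0.154], [-0.999, -0.029, -0.018], [-0.022, 0.154, 0.988]] 478.78202255855507 -0.030812731428962667 0.9960319010416666
side [ 0.34570517 -0.91194072  0.86699726] [[0.972, 0.169, -0.162], [-0.233, 0.636, -0.736], [-0.022, 0.753, 0.657]] 565.8843516865104 0.012390312721005284 0.9959798177083333
wrist [ 0.28189558 -0.47686509  0.37336579] [[0.403, 0.883, 0.242], [-0.915, 0.39, 0.103], [-0.003, -0.263, 0.965]] 361.1907888250599 -0.06770177083121554 0.9961197916666666
{'time_s': 0.2, 'joint_positions': array([-1.25910403e+00,  8.76825126e-02,  1.37168623e+00, -1.83954512e-06,
        1.68361398e+00, -1.03083629e-01]), 'dq': array([ 2.26667907e-03, -3.31455545e-03, -5.10572979e-03, -7.80211479e-04,
        4.72091170e-05,  9.89219179e-04]), 'joint_efforts': array([ 4.35593374e-04, -3.51827037e+01, -3.13257730e+01, -1.78884547e-04,
        7.45543133e-03,  1.27370865e-05]), 'tcp_pos': array([ 0.2215487 , -0.5030628 ,  0.23057625]), 'tcp_rot': array([ 9.78571867e-01,  2.05904390e-01, -7.32729438e-05, -6.91163720e-04]), 'wrist_force': array([ 0.08699831, -0.57861659, -0.30215289]), 'wrist_torque': array([-0.00263383,  0.06402153, -0.00235668]), 'width': 0.0856425080397263}
```

View pics/top0.png

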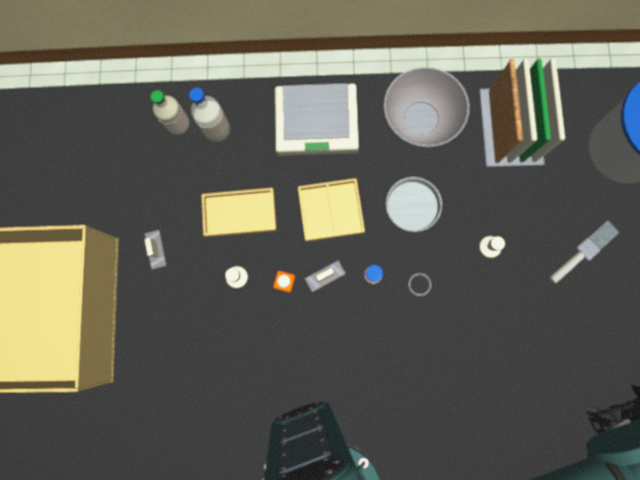

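View pics/side0.png

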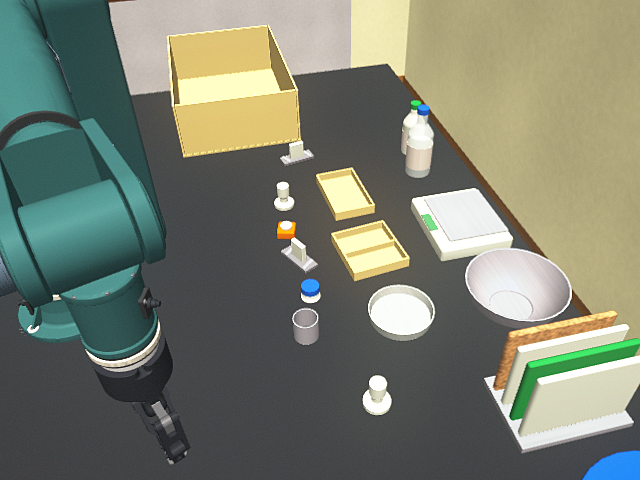

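The top view shows pushers at (491,246) and (236,277), cassettes at (153,249) and (325,276), the tub at (374,274), the timer at (284,281) and the ring at (420,285). The trays are at (239,212) and (331,210), with the pan at (414,204). The side view agrees.

Next I'll measure them from depth and rays.

Run:
```python
from h import *
t=np.load("top0.npy",allow_pickle=True).item(); s=np.load("side0.npy",allow_pickle=True).item()
for nm,c in(("top",t),("side",s)):
    P=cloud(c); ok=c["z_map"]>0
    hsv=cv2.cvtColor(c["pixels"],cv2.COLOR_RGB2HSV)
    reg=ok&(P[...,0]>.25)&(P[...,0]<.66)&(abs(P[...,1])<.5)
    b=reg&(c["pixels"].max(2)<70); print(nm,"bench z",np.median(P[b][:,2]))
    m=(reg&(P[...,2]>.006)&(c["pixels"].max(2)>75)).astype(np.uint8)
    n,l,st,ce=cv2.connectedComponentsWithStats(m)
    for i in range(1,n):
        if st[i,4]<60: continue
        p=P[l==i]; zt=np.percentile(p[:,2],97)
        tp=p[p[:,2]>zt-.006]
        q=p[:,:2]; r=cv2.minAreaRect((q*1000).astype(np.float32)); r2=cv2.minAreaRect((tp[:,:2]*1000).astype(np.float32))
        f=lambda r:[np.round(r[0],1).tolist(),np.round(r[1],1).tolist(),round(r[2],1)]
        print(ce[i].round(),st[i,4],"ztop%.3f"%zt,"all",f(r),"top",f(r2))
```

```text
top bench z 0.0009246500573398819
[419. 216.] 325 ztop0.028 all [[620.3, -207.5], [77.5, 132.6], 0.5] top [[620.3, -206.6], [77.5, 130.9], 0.5]
[333. 224.] 533 ztop0.028 all [[621.1, -12.0], [93.1, 140.3], 6.5] top [[621.1, -12.0], [93.1, 140.3], 6.5]
[235. 225.] 591 ztop0.028 all [[626.1, 210.7], [74.7, 172.1], 2.5] top [[626.5, 210.7], [73.6, 172.2], 2.3]
[155. 249.] 588 ztop0.054 all [[558.1, 413.0], [91.7, 38.2], 14.8] top [[557.4, 413.6], [39.4, 12.3], 12.9]
[491. 246.] 378 ztop0.063 all [[538.9, -379.5], [48.1, 38.8], 25.3] top [[540.0, -382.6], [28.7, 27.7], 88.6]
[325. 275.] 579 ztop0.054 all [[482.5, 8.7], [36.2, 89.9], 27.3] top [[482.1, 8.8], [12.0, 38.5], 26.0]
[236. 276.] 357 ztop0.064 all [[485.2, 218.8], [49.2, 51.9], 29.3] top [[486.4, 217.6], [28.0, 27.6], 86.5]
[373. 273.] 234 ztop0.037 all [[482.8, -105.2], [37.8, 37.4], 88.4] top [[483.7, -104.6], [35.6, 35.4], 70.3]
[284. 281.] 333 ztop0.032 all [[471.9, 104.8], [42.4, 42.2], 73.2] top [[474.1, 104.3], [27.5, 30.5], 80.3]
[419. 284.] 178 ztop0.054 all [[453.2, -204.7], [50.0, 49.4], 14.6] top [[454.2, -205.1], [4
[... 550 characters left out ...]
89.0] top [[489.0, 214.2], [32.9, 27.0], 80.1]
[294. 246.] 837 ztop0.052 all [[479.2, 46.6], [60.0, 172.4], 8.9] top [[484.2, 7.3], [12.7, 40.9], 28.2]
[356. 252.] 863 ztop0.025 all [[620.4, -13.1], [90.5, 148.4], 4.8] top [[619.6, -12.3], [89.7, 147.4], 4.1]
[310. 289.] 334 ztop0.034 all [[486.2, -106.9], [40.4, 36.2], 66.4] top [[485.8, -106.8], [40.8, 35.1], 77.8]
[387. 315.] 522 ztop0.025 all [[621.6, -207.2], [133.7, 76.5], 89.9] top [[621.5, -207.3], [76.2, 133.7], 0.1]
[305. 325.] 746 ztop0.050 all [[456.0, -205.8], [51.4, 50.5], 43.4] top [[455.5, -205.7], [51.1, 47.9], 79.7]
[377. 396.] 774 ztop0.062 all [[542.2, -387.4], [42.6, 48.7], 64.9] top [[543.5, -385.0], [29.9, 28.7], 72.2]
```

Run:
```python
from h import *
for nm in("top","side"):
    c=np.load(nm+"0.npy",allow_pickle=True).item(); P=cloud(c)
    reg=(c["z_map"]>0)&(P[...,0]>.55)&(P[...,0]<.73)&(P[...,1]<.32)&(P[...,1]>-.30)&(P[...,2]>.018)&(P[...,2]<.034)
    n,l,st,ce=cv2.connectedComponentsWithStats(cv2.morphologyEx(reg.astype(np.uint8),cv2.MORPH_CLOSE,np.ones((3,3))))
    for i in range(1,n):
        if st[i,4]<100: continue
        p=P[(l==i)&reg]; r=cv2.minAreaRect((p[:,:2]*1000).astype(np.float32))
        print(nm,ce[i].round(),st[i,4],np.round(r[0],1),np.round(r[1],1),round(r[2],1))
```

```text
top [416. 199.] 329 [ 646.2 -206.1] [129.5 131.1] 29.2
top [331. 208.] 553 [640.4  -9.7] [131.9 140.2] 6.6
top [237. 211.] 516 [640.8 211.5] [101.9 171.5] 3.3
side [345. 192.] 411 [642.8 211.2] [101.9 180.6] 3.1
side [370. 248.] 723 [642.5  -9.8] [132.6 147.9] 7.1
side [401. 308.] 475 [ 648.9 -206.8] [133.5 130.1] 70.6
```

Both views agree within about 3 mm and the sizes match. I'll start with the cutter.

```bash
python3 -m inch '[{"tx":1,"ty":1.2},{"tx":2,"ty":2.4},{"tx":2.9,"ty":3.6},{"tx":3.8,"ty":4.8,"tz":-0.5},{"tx":4.7,"ty":6,"tz":-1},{"tx":5.4,"ty":6.9,"tz":-1.5},{"tx":5.84,"ty":7.44,"tz":-2},{"tx":5.84,"ty":7.44,"tz":-2.3}]' 40; python3 -m inch '[{},{}]'; python3 -c "
from h import *
c=cam('wrist'); save(c,'w1.png')"
```

```text
schema error: expected keys tx, ty, tz, ax, ay, az, fingers
schema error: expected keys tx, ty, tz, ax, ay, az, fingers
```

View pics/w1.png

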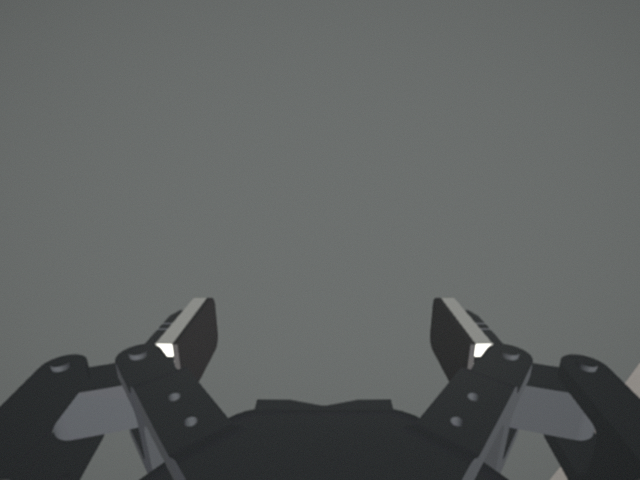

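Every key is needed in each row, so the arm has not moved. The picture shows only the open fingers, around (190,330) and (455,330), over bare bench.

```bash
python3 -m inch '[{"tx":1,"ty":1.2,"tz":0,"ax":0,"ay":0,"az":0,"fingers":85},{"tx":2,"ty":2.4,"tz":0,"ax":0,"ay":0,"az":0,"fingers":85},{"tx":2.9,"ty":3.6,"tz":0,"ax":0,"ay":0,"az":0,"fingers":85},{"tx":3.8,"ty":4.8,"tz":-0.5,"ax":0,"ay":0,"az":0,"fingers":85},{"tx":4.7,"ty":6,"tz":-1,"ax":0,"ay":0,"az":0,"fingers":85},{"tx":5.4,"ty":6.9,"tz":-1.5,"ax":0,"ay":0,"az":0,"fingers":85},{"tx":5.84,"ty":7.44,"tz":-2,"ax":0,"ay":0,"az":0,"fingers":85},{"tx":5.84,"ty":7.44,"tz":-2.3,"ax":0,"ay":0,"az":0,"fingers":85}]' 40; python3 -m inch '[{"tx":0,"ty":0,"tz":0,"ax":0,"ay":0,"az":0,"fingers":85},{"tx":0,"ty":0,"tz":0,"ax":0,"ay":0,"az":0,"fingers":85}]'; python3 -c "
from h import *
c=cam('wrist'); save(c,'w2.png')"
```

```text
time_s: 1.05
tcp_pos: [0.4574, -0.2043, 0.1403]
tcp_rot: [0.978, 0.206, 0.002, 0.001]
wrist_force: [0.0, -0.7, -0.4]
width: 0.085
time_s: 1.25
tcp_pos: [0.4549, -0.2049, 0.1384]
tcp_rot: [0.978, 0.207, -0.001, -0.001]
wrist_force: [0.2, -0.1, -0.1]
width: 0.0853
```

View pics/w2.png

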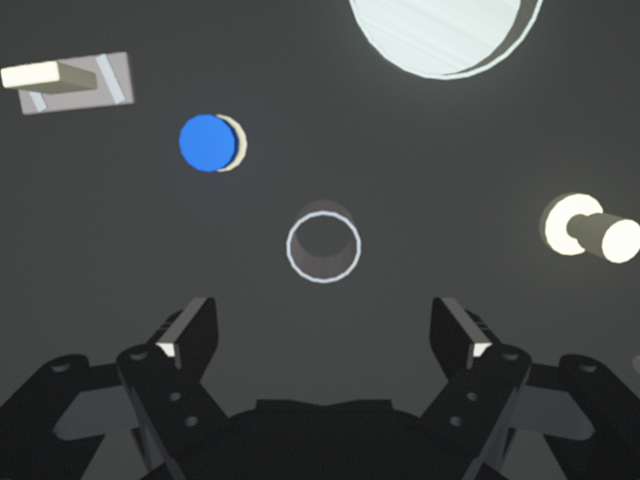

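The ring, at (324,247), lies midway between the fingers, whose centre is at about x=323. I'll descend and grip.

```bash
python3 -m inch '[{"tx":0,"ty":0,"tz":-0.7,"ax":0,"ay":0,"az":0,"fingers":85},{"tx":0,"ty":0,"tz":-1.4,"ax":0,"ay":0,"az":0,"fingers":85},{"tx":0,"ty":0,"tz":-2.1,"ax":0,"ay":0,"az":0,"fingers":85},{"tx":0,"ty":0,"tz":-2.6,"ax":0,"ay":0,"az":0,"fingers":85},{"tx":0,"ty":0,"tz":-2.85,"ax":0,"ay":0,"az":0,"fingers":85},{"tx":0,"ty":0,"tz":-2.85,"ax":0,"ay":0,"az":0,"fingers":85}]'; python3 -m inch '[{"tx":0,"ty":0,"tz":0,"ax":0,"ay":0,"az":0,"fingers":40},{"tx":0,"ty":0,"tz":0,"ax":0,"ay":0,"az":0,"fingers":40},{"tx":0,"ty":0,"tz":0,"ax":0,"ay":0,"az":0,"fingers":40},{"tx":0,"ty":0,"tz":0,"ax":0,"ay":0,"az":0,"fingers":40},{"tx":0,"ty":0,"tz":0,"ax":0,"ay":0,"az":0,"fingers":40},{"tx":0,"ty":0,"tz":0,"ax":0,"ay":0,"az":0,"fingers":40},{"tx":0,"ty":0,"tz":0,"ax":0,"ay":0,"az":0,"fingers":40},{"tx":0,"ty":0,"tz":0,"ax":0,"ay":0,"az":0,"fingers":40}]' 40
```

```text
time_s: 1.9
tcp_pos: [0.4544, -0.2068, 0.025]
tcp_rot: [0.979, 0.205, -0.001, -0.0]
wrist_force: [-0.7, 0.7, 0.5]
width: 0.0852
time_s: 2.7
tcp_pos: [0.4565, -0.2066, 0.0275]
tcp_rot: [0.979, 0.206, 0.001, 0.002]
wrist_force: [-1.4, -1.0, 6.6]
width: 0.0491
```

```bash
python3 -m inch '[{"tx":0,"ty":0,"tz":0.5,"ax":0,"ay":0,"az":0,"fingers":40},{"tx":0,"ty":0,"tz":1.2,"ax":0,"ay":0,"az":0,"fingers":40},{"tx":0.6,"ty":0,"tz":1.6,"ax":0,"ay":0,"az":0,"fingers":40},{"tx":1.5,"ty":0,"tz":1.6,"ax":0,"ay":0,"az":0,"fingers":40},{"tx":2.4,"ty":0,"tz":1.6,"ax":0,"ay":0,"az":0,"fingers":40},{"tx":3.3,"ty":0,"tz":1.6,"ax":0,"ay":0,"az":0,"fingers":40},{"tx":4.2,"ty":0,"tz":1.6,"ax":0,"ay":0,"az":0,"fingers":40},{"tx":4.8,"ty":0,"tz":1.6,"ax":0,"ay":0,"az":0,"fingers":40}]'; python3 -m inch '[{"tx":0,"ty":0,"tz":0,"ax":0,"ay":0,"az":0,"fingers":40},{"tx":0,"ty":0,"tz":-0.3,"ax":0,"ay":0,"az":0,"fingers":40},{"tx":0,"ty":0,"tz":-0.6,"ax":0,"ay":0,"az":0,"fingers":40},{"tx":0,"ty":0,"tz":-0.9,"ax":0,"ay":0,"az":0,"fingers":40},{"tx":0,"ty":0,"tz":-1.1,"ax":0,"ay":0,"az":0,"fingers":40},{"tx":0,"ty":0,"tz":-1.25,"ax":0,"ay":0,"az":0,"fingers":40},{"tx":0,"ty":0,"tz":-1.35,"ax":0,"ay":0,"az":0,"fingers":40},{"tx":0,"ty":0,"tz":-1.4,"ax":0,"ay":0,"az":0,"fingers":40}]';  python3 -c "
from h import *
c=cam('side'); save(c,'s1.png',(240,140,460,440),2)"
```

```text
time_s: 3.5
tcp_pos: [0.6494, -0.2054, 0.0891]
tcp_rot: [0.978, 0.206, 0.0, 0.0]
wrist_force: [-0.2, -0.6, -0.4]
width: 0.0492
time_s: 4.3
tcp_pos: [0.6471, -0.2058, 0.0331]
tcp_rot: [0.979, 0.206, -0.0, 0.0]
wrist_force: [-0.3, -0.3, -0.8]
width: 0.0493
```

View pics/s1.png

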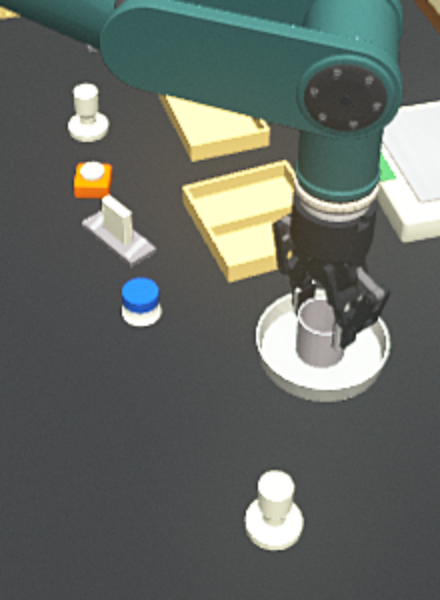

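The tube, at (322,335) in the crop, hangs upright in the middle of the pan. I'll lower it until it touches, release and retract.

```bash
python3 -m inch '[{"tx":0,"ty":0,"tz":-0.04,"ax":0,"ay":0,"az":0,"fingers":40},{"tx":0,"ty":0,"tz":-0.08,"ax":0,"ay":0,"az":0,"fingers":40},{"tx":0,"ty":0,"tz":-0.1,"ax":0,"ay":0,"az":0,"fingers":40},{"tx":0,"ty":0,"tz":-0.1,"ax":0,"ay":0,"az":0,"fingers":40}]'
```

```text
time_s: 4.75
tcp_pos: [0.6478, -0.206, 0.0316]
tcp_rot: [0.979, 0.206, 0.001, 0.001]
wrist_force: [-2.7, 1.4, 5.2]
width: 0.0489
```

```bash
python3 -m inch '[{"tx":0,"ty":0,"tz":0,"ax":0,"ay":0,"az":0,"fingers":56},{"tx":0,"ty":0,"tz":0,"ax":0,"ay":0,"az":0,"fingers":62},{"tx":0,"ty":0,"tz":0,"ax":0,"ay":0,"az":0,"fingers":66},{"tx":0,"ty":0,"tz":0.2,"ax":0,"ay":0,"az":0,"fingers":66},{"tx":0,"ty":0,"tz":0.6,"ax":0,"ay":0,"az":0,"fingers":66},{"tx":0,"ty":0,"tz":1.2,"ax":0,"ay":0,"az":0,"fingers":66},{"tx":0,"ty":0,"tz":1.8,"ax":0,"ay":0,"az":0,"fingers":66},{"tx":0,"ty":0,"tz":2.2,"ax":0,"ay":0,"az":0,"fingers":66}]'; python3 -m inch '[{"tx":-0.5,"ty":-0.8,"tz":0.2,"ax":0,"ay":0,"az":0,"fingers":80},{"tx":-1,"ty":-1.6,"tz":0.2,"ax":0,"ay":0,"az":0,"fingers":80},{"tx":-1.5,"ty":-2.5,"tz":0.2,"ax":0,"ay":0,"az":0,"fingers":80},{"tx":-2,"ty":-3.3,"tz":0,"ax":0,"ay":0,"az":0,"fingers":80},{"tx":-2.5,"ty":-4.1,"tz":0,"ax":0,"ay":0,"az":0,"fingers":80},{"tx":-2.64,"ty":-4.45,"tz":0,"ax":0,"ay":0,"az":0,"fingers":80},{"tx":-2.64,"ty":-4.45,"tz":0,"ax":0,"ay":0,"az":0,"fingers":80},{"tx":-2.64,"ty":-4.45,"tz":0,"ax":0,"ay":0,"az":0,"fingers":80}]'
python3 - <<'E'
from h import *
c=cam('wrist'); save(c,'w3.png')
P=cloud(c);m=(P[...,2]>.052)&(P[...,2]<.07)&(abs(P[...,0]-.542)<.04)&(abs(P[...,1]+.384)<.04); print(cv2.minEnclosingCircle((P[m][:,:2]*1000).astype(np.float32)))
E
```

```text
time_s: 5.55
tcp_pos: [0.6485, -0.2063, 0.1215]
tcp_rot: [0.979, 0.206, 0.002, 0.001]
wrist_force: [0.7, -0.7, -0.3]
width: 0.0657
time_s: 6.35
tcp_pos: [0.5424, -0.3832, 0.1179]
tcp_rot: [0.979, 0.206, 0.001, -0.0]
wrist_force: [0.2, 0.1, -0.2]
width: 0.0798
((542.204345703125, -384.2709045410156), 14.99559211730957)
```

View pics/w3.png

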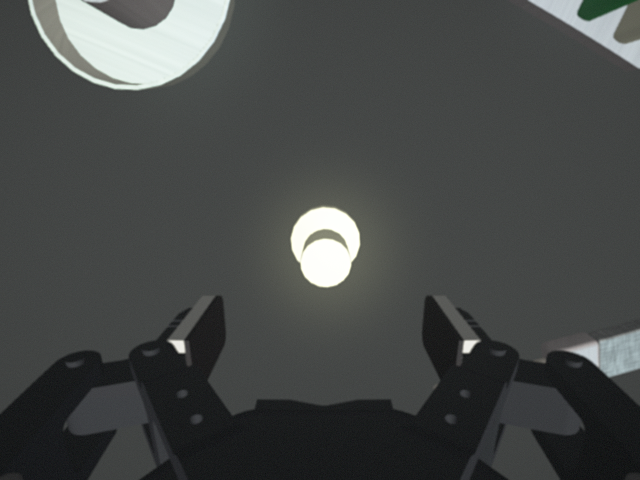

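The knob is centred at (326,262), and wrist depth puts it at (542.2, -384.3) with radius 15. I'll grip and lift.

```bash
python3 -m inch '[{"tx":0,"ty":0,"tz":-0.7,"ax":0,"ay":0,"az":0,"fingers":80},{"tx":0,"ty":0,"tz":-1.4,"ax":0,"ay":0,"az":0,"fingers":80},{"tx":0,"ty":0,"tz":-2,"ax":0,"ay":0,"az":0,"fingers":80},{"tx":0,"ty":0,"tz":-2.26,"ax":0,"ay":0,"az":0,"fingers":70},{"tx":0,"ty":0,"tz":-2.26,"ax":0,"ay":0,"az":0,"fingers":60},{"tx":0,"ty":0,"tz":-2.26,"ax":0,"ay":0,"az":0,"fingers":50}]'; python3 -m inch '[{"tx":0,"ty":0,"tz":0,"ax":0,"ay":0,"az":0,"fingers":20},{"tx":0,"ty":0,"tz":0,"ax":0,"ay":0,"az":0,"fingers":20},{"tx":0,"ty":0,"tz":0,"ax":0,"ay":0,"az":0,"fingers":20},{"tx":0,"ty":0,"tz":0,"ax":0,"ay":0,"az":0,"fingers":20},{"tx":0,"ty":0,"tz":0,"ax":0,"ay":0,"az":0,"fingers":20},{"tx":0,"ty":0,"tz":0,"ax":0,"ay":0,"az":0,"fingers":20}]' 40;  python3 -m inch '[{"tx":0,"ty":0,"tz":0.4,"ax":0,"ay":0,"az":0,"fingers":20},{"tx":0,"ty":0,"tz":1.2,"ax":0,"ay":0,"az":0,"fingers":20},{"tx":0,"ty":0,"tz":2,"ax":0,"ay":0,"az":0,"fingers":20},{"tx":0,"ty":0,"tz":2.5,"ax":0,"ay":0,"az":0,"fingers":20}]'
```

```text
time_s: 7.0
tcp_pos: [0.5428, -0.3835, 0.0281]
tcp_rot: [0.978, 0.207, 0.001, 0.001]
wrist_force: [-0.1, 1.0, 0.7]
width: 0.0504
time_s: 7.6
tcp_pos: [0.5429, -0.3845, 0.0293]
tcp_rot: [0.979, 0.206, 0.001, 0.002]
wrist_force: [0.4, 1.3, 5.8]
width: 0.0288
time_s: 8.0
tcp_pos: [0.5421, -0.3845, 0.1307]
tcp_rot: [0.979, 0.206, 0.001, 0.002]
wrist_force: [0.0, -0.0, -0.3]
width: 0.0285
```

```bash
python3 -m inch '[{"tx":0.15,"ty":0.8,"tz":0.4,"ax":0,"ay":0,"az":0,"fingers":20},{"tx":0.3,"ty":1.7,"tz":0.4,"ax":0,"ay":0,"az":0,"fingers":20},{"tx":0.45,"ty":2.6,"tz":0.4,"ax":0,"ay":0,"az":0,"fingers":20},{"tx":0.6,"ty":3.5,"tz":0.4,"ax":0,"ay":0,"az":0,"fingers":20},{"tx":0.75,"ty":4.4,"tz":0.4,"ax":0,"ay":0,"az":0,"fingers":20},{"tx":0.9,"ty":5.3,"tz":0.4,"ax":0,"ay":0,"az":0,"fingers":20},{"tx":1.1,"ty":6.2,"tz":0.4,"ax":0,"ay":0,"az":0,"fingers":20},{"tx":1.25,"ty":7.1,"tz":0.4,"ax":0,"ay":0,"az":0,"fingers":20}]';  python3 -m inch '[{"tx":0.15,"ty":0.9,"tz":0,"ax":0,"ay":0,"az":0,"fingers":20},{"tx":0.3,"ty":1.8,"tz":0,"ax":0,"ay":0,"az":0,"fingers":20},{"tx":0.45,"ty":2.7,"tz":0,"ax":0,"ay":0,"az":0,"fingers":20},{"tx":0.6,"ty":3.6,"tz":0,"ax":0,"ay":0,"az":0,"fingers":20},{"tx":0.8,"ty":4.5,"tz":0,"ax":0,"ay":0,"az":0,"fingers":20},{"tx":1,"ty":5.4,"tz":-0.3,"ax":0,"ay":0,"az":0,"fingers":20},{"tx":1.2,"ty":6.3,"tz":-0.6,"ax":0,"ay":0,"az":0,"fingers":20},{"tx":1.3,"ty":6.85,"tz":-0.9,"ax":0,"ay":0,"az":0,"fingers":20}]'; python3 -m inch '[{"tx":0,"ty":0,"tz":-0.3,"ax":0,"ay":0,"az":0,"fingers":20},{"tx":0,"ty":0,"tz":-0.6,"ax":0,"ay":0,"az":0,"fingers":20},{"tx":0,"ty":0,"tz":-1,"ax":0,"ay":0,"az":0,"fingers":20},{"tx":0,"ty":0,"tz":-1.4,"ax":0,"ay":0,"az":0,"fingers":20},{"tx":0,"ty":0,"tz":-1.7,"ax":0,"ay":0,"az":0,"fingers":20},{"tx":0,"ty":0,"tz":-1.8,"ax":0,"ay":0,"az":0,"fingers":20},{"tx":0,"ty":0,"tz":-1.84,"ax":0,"ay":0,"az":0,"fingers":20},{"tx":0,"ty":0,"tz":-1.88,"ax":0,"ay":0,"az":0,"fingers":20}]'; python3 -c "
from h import *
c=cam('side'); save(c,'s2.png',(240,110,460,310),3)"
```

```text
time_s: 8.8
tcp_pos: [0.5916, -0.0985, 0.1436]
tcp_rot: [0.979, 0.206, 0.0, 0.0]
wrist_force: [-0.3, -0.5, -0.1]
width: 0.0291
time_s: 9.6
tcp_pos: [0.6437, 0.1769, 0.1071]
tcp_rot: [0.978, 0.207, 0.0, -0.0]
wrist_force: [0.4, -0.6, -0.9]
width: 0.0287
time_s: 10.4
tcp_pos: [0.6434, 0.1736, 0.0334]
tcp_rot: [0.979, 0.206, -0.0, 0.0]
wrist_force: [-5.7, -2.1, 10.1]
width: 0.0291
```

View pics/s2.png

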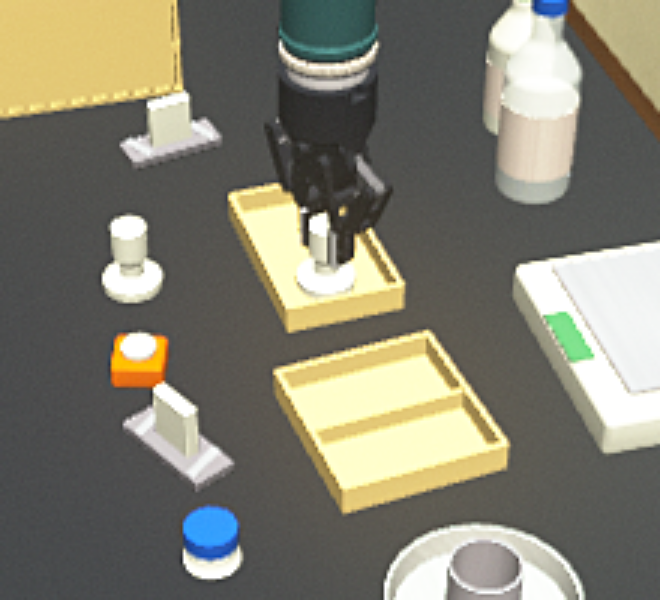

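The pusher stands on the tray floor at crop (326,280) and the wrist reads 10 N of contact. I'll release it and go to the second pusher.

```bash
python3 -m inch '[{"tx":0,"ty":0,"tz":0,"ax":0,"ay":0,"az":0,"fingers":36},{"tx":0,"ty":0,"tz":0,"ax":0,"ay":0,"az":0,"fingers":45},{"tx":0,"ty":0,"tz":0,"ax":0,"ay":0,"az":0,"fingers":50},{"tx":0,"ty":0,"tz":0.3,"ax":0,"ay":0,"az":0,"fingers":50},{"tx":0,"ty":0,"tz":0.8,"ax":0,"ay":0,"az":0,"fingers":50},{"tx":0,"ty":0,"tz":1.5,"ax":0,"ay":0,"az":0,"fingers":50},{"tx":0,"ty":0,"tz":2.2,"ax":0,"ay":0,"az":0,"fingers":50}]'; python3 -m inch '[{"tx":-0.7,"ty":0.2,"tz":0.2,"ax":0,"ay":0,"az":0,"fingers":80},{"tx":-1.5,"ty":0.5,"tz":0.2,"ax":0,"ay":0,"az":0,"fingers":80},{"tx":-2.4,"ty":0.8,"tz":0.2,"ax":0,"ay":0,"az":0,"fingers":80},{"tx":-3.3,"ty":1.04,"tz":0,"ax":0,"ay":0,"az":0,"fingers":80},{"tx":-3.9,"ty":1.04,"tz":0,"ax":0,"ay":0,"az":0,"fingers":80},{"tx":-3.9,"ty":1.04,"tz":0,"ax":0,"ay":0,"az":0,"fingers":80},{"tx":-3.9,"ty":1.04,"tz":0,"ax":0,"ay":0,"az":0,"fingers":80}]'
python3 - <<'E'
from h import *
c=cam('wrist')
P=cloud(c);m=(P[...,2]>.052)&(P[...,2]<.07)&(abs(P[...,0]-.4875)<.04)&(abs(P[...,1]-.216)<.04); print(cv2.minEnclosingCircle((P[m][:,:2]*1000).astype(np.float32)))
E
```

```text
time_s: 11.15
tcp_pos: [0.6436, 0.1742, 0.1211]
tcp_rot: [0.979, 0.206, -0.0, 0.0]
wrist_force: [0.8, 0.1, -0.1]
width: 0.0501
time_s: 11.85
tcp_pos: [0.4881, 0.2161, 0.121]
tcp_rot: [0.979, 0.206, 0.001, 0.0]
wrist_force: [0.4, -0.3, 0.2]
width: 0.0799
((487.0908508300781, 218.06057739257812), 14.961856842041016)
```

```bash
python3 -m inch '[{"tx":0,"ty":0.04,"tz":-0.7,"ax":0,"ay":0,"az":0,"fingers":80},{"tx":0,"ty":0.04,"tz":-1.4,"ax":0,"ay":0,"az":0,"fingers":80},{"tx":0,"ty":0.04,"tz":-2,"ax":0,"ay":0,"az":0,"fingers":80},{"tx":0,"ty":0.04,"tz":-2.32,"ax":0,"ay":0,"az":0,"fingers":70},{"tx":0,"ty":0.04,"tz":-2.32,"ax":0,"ay":0,"az":0,"fingers":60},{"tx":0,"ty":0.04,"tz":-2.32,"ax":0,"ay":0,"az":0,"fingers":50}]'; python3 -m inch '[{"tx":0,"ty":0,"tz":0,"ax":0,"ay":0,"az":0,"fingers":20},{"tx":0,"ty":0,"tz":0,"ax":0,"ay":0,"az":0,"fingers":20},{"tx":0,"ty":0,"tz":0,"ax":0,"ay":0,"az":0,"fingers":20},{"tx":0,"ty":0,"tz":0,"ax":0,"ay":0,"az":0,"fingers":20},{"tx":0,"ty":0,"tz":0,"ax":0,"ay":0,"az":0,"fingers":20},{"tx":0,"ty":0,"tz":0,"ax":0,"ay":0,"az":0,"fingers":20}]' 40;  python3 -m inch '[{"tx":0,"ty":0,"tz":0.4,"ax":0,"ay":0,"az":0,"fingers":20},{"tx":0,"ty":0,"tz":1.2,"ax":0,"ay":0,"az":0,"fingers":20},{"tx":0,"ty":0,"tz":2,"ax":0,"ay":0,"az":0,"fingers":20},{"tx":0,"ty":0.4,"tz":2,"ax":0,"ay":0,"az":0,"fingers":20},{"tx":0.8,"ty":0.8,"tz":2,"ax":0,"ay":0,"az":0,"fingers":20},{"tx":1.7,"ty":0.8,"tz":2,"ax":0,"ay":0,"az":0,"fingers":20},{"tx":2.6,"ty":0.8,"tz":2,"ax":0,"ay":0,"az":0,"fingers":20},{"tx":3.4,"ty":0.8,"tz":2,"ax":0,"ay":0,"az":0,"fingers":20}]'; python3 -m inch '[{"tx":0.41,"ty":0,"tz":0,"ax":0,"ay":0,"az":0,"fingers":20},{"tx":0.41,"ty":0,"tz":-0.3,"ax":0,"ay":0,"az":0,"fingers":20},{"tx":0.41,"ty":0,"tz":-0.8,"ax":0,"ay":0,"az":0,"fingers":20},{"tx":0.41,"ty":0,"tz":-1.3,"ax":0,"ay":0,"az":0,"fingers":20},{"tx":0.41,"ty":0,"tz":-1.65,"ax":0,"ay":0,"az":0,"fingers":20},{"tx":0.41,"ty":0,"tz":-1.8,"ax":0,"ay":0,"az":0,"fingers":20},{"tx":0.41,"ty":0,"tz":-1.84,"ax":0,"ay":0,"az":0,"fingers":20},{"tx":0.41,"ty":0,"tz":-1.88,"ax":0,"ay":0,"az":0,"fingers":20}]'; python3 -c "
from h import *
c=cam('side'); save(c,'s3.png',(240,110,460,310),3)"
```

```text
time_s: 12.5
tcp_pos: [0.4888, 0.2175, 0.0277]
tcp_rot: [0.979, 0.206, 0.001, -0.0]
wrist_force: [1.3, 0.6, 1.3]
width: 0.0502
time_s: 13.1
tcp_pos: [0.4891, 0.2179, 0.0288]
tcp_rot: [0.979, 0.206, 0.002, -0.0]
wrist_force: [1.2, 1.0, 6.5]
width: 0.0292
time_s: 13.9
tcp_pos: [0.624, 0.25, 0.1046]
tcp_rot: [0.978, 0.206, -0.002, 0.0]
wrist_force: [1.0, 0.3, -0.3]
width: 0.0286
time_s: 14.7
tcp_pos: [0.6389, 0.25, 0.033]
tcp_rot: [0.979, 0.206, -0.001, -0.0]
wrist_force: [-6.5, -0.4, 9.7]
width: 0.0289
```

View pics/s3.png

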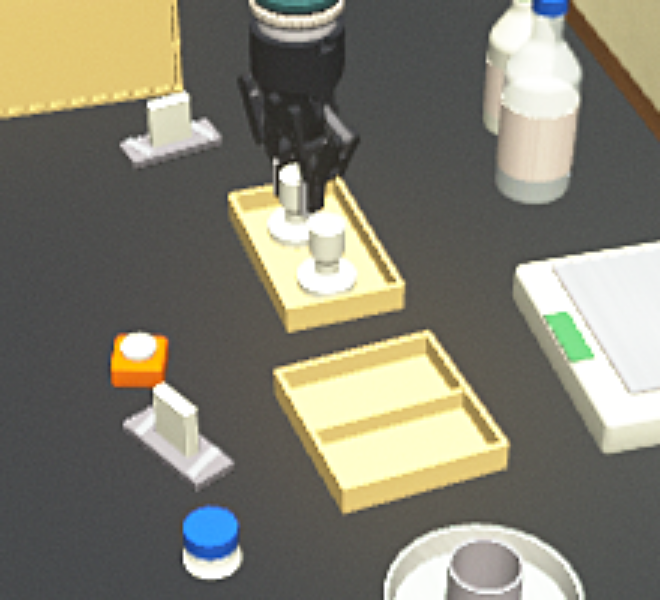

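Both pushers stand in the tray, at crop (326,275) and (294,230). I'll release, then check the big box's clearance near the far cassette.

```bash
python3 -m inch '[{"tx":0,"ty":0,"tz":0,"ax":0,"ay":0,"az":0,"fingers":36},{"tx":0,"ty":0,"tz":0,"ax":0,"ay":0,"az":0,"fingers":45},{"tx":0,"ty":0,"tz":0,"ax":0,"ay":0,"az":0,"fingers":50},{"tx":0,"ty":0,"tz":0.3,"ax":0,"ay":0,"az":0,"fingers":50},{"tx":0,"ty":0,"tz":0.8,"ax":0,"ay":0,"az":0,"fingers":50},{"tx":0,"ty":0,"tz":1.5,"ax":0,"ay":0,"az":0,"fingers":50},{"tx":0,"ty":0,"tz":2.2,"ax":0,"ay":0,"az":0,"fingers":50}]'
python3 - <<'E'
from h import *
for n in("top0","side0"):
    c=np.load(n+".npy",allow_pickle=True).item();P=cloud(c)
    m=(P[...,1]>.43)&(P[...,1]<.9)&(P[...,0]<.8)&(P[...,0]>.2)&(P[...,2]>.06)&(P[...,2]<.4)
    p=P[m];print(n,p.min(0),p.max(0)); q=p[p[:,0]>.45]; print(np.percentile(q[:,1],[0,1,5]))
E
```

```text
time_s: 15.45
tcp_pos: [0.6401, 0.2493, 0.1211]
tcp_rot: [0.979, 0.206, 0.0, 0.0]
wrist_force: [0.9, 0.3, 0.5]
width: 0.0503
top0 [0.24802975 0.5059716  0.06004038] [0.58906443 0.75884606 0.16527399]
[0.5059716  0.50685515 0.50765199]
side0 [0.25212246 0.49894004 0.0600055 ] [0.59194658 0.89998985 0.16676613]
[0.49894004 0.50269574 0.50481019]
```

The box wall is at y=0.50, which leaves 87 mm of clearance. I'll go on with the fingers partly open.

```bash
python3 -m inch '[{"tx":-0.3,"ty":0.7,"tz":0,"ax":0,"ay":0,"az":-1,"fingers":50},{"tx":-0.8,"ty":1.5,"tz":0,"ax":0,"ay":0,"az":-2,"fingers":50},{"tx":-1.2,"ty":2.3,"tz":0,"ax":0,"ay":0,"az":-2,"fingers":50},{"tx":-1.6,"ty":3.2,"tz":0,"ax":0,"ay":0,"az":-2,"fingers":50},{"tx":-2.02,"ty":4.1,"tz":0,"ax":0,"ay":0,"az":-2,"fingers":50},{"tx":-2.02,"ty":4.1,"tz":0,"ax":0,"ay":0,"az":-2,"fingers":50},{"tx":-2.02,"ty":4.1,"tz":0,"ax":0,"ay":0,"az":-2,"fingers":50}]'
python3 - <<'E'
from h import *
c=cam('wrist'); save(c,'w4.png')
P=cloud(c);near=(abs(P[...,0]-.559)<.07)&(abs(P[...,1]-.4135)<.05)
for a,b in((.046,.06),(.006,.06)):
    m=near&(P[...,2]>a)&(P[...,2]<b); print(cv2.minAreaRect((P[m][:,:2]*1000).astype(np.float32)))
print(get_obs()["tcp_pos"],R.from_quat(get_obs()["tcp_rot"]).as_matrix()[:,1])
E
```

```text
time_s: 16.15
tcp_pos: [0.559, 0.4143, 0.1205]
tcp_rot: [0.993, 0.121, 0.001, 0.0]
wrist_force: [-0.2, -0.3, 0.6]
width: 0.0498
((559.0348510742188, 414.80401611328125), (39.50907516479492, 11.974868774414062), 12.622203826904297)
((558.5289306640625, 414.79052734375), (88.97555541992188, 36.18175506591797), 12.620135307312012)
[0.55959457 0.41327752 0.12037395] [ 2.38247159e-01 -9.71204369e-01  6.04107479e-04]
```

View pics/w4.png

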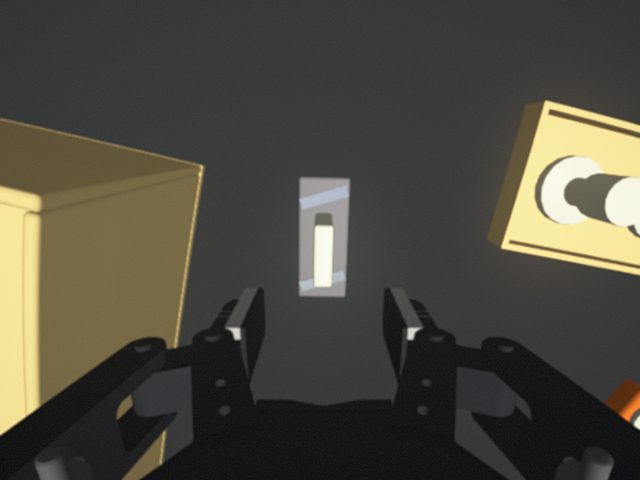

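The fin is at (323,250), centred between the fingers and aligned; it measures (559.0, 414.8) at 12.6°. I'll grip, carry and lower it.

```bash
python3 -m inch '[{"tx":0,"ty":0.03,"tz":-0.7,"ax":0,"ay":0,"az":-0.24,"fingers":50},{"tx":0,"ty":0.03,"tz":-1.4,"ax":0,"ay":0,"az":-0.24,"fingers":50},{"tx":0,"ty":0.03,"tz":-2,"ax":0,"ay":0,"az":-0.24,"fingers":50},{"tx":0,"ty":0.03,"tz":-2.4,"ax":0,"ay":0,"az":-0.24,"fingers":45},{"tx":0,"ty":0.03,"tz":-2.45,"ax":0,"ay":0,"az":-0.24,"fingers":35},{"tx":0,"ty":0.03,"tz":-2.45,"ax":0,"ay":0,"az":-0.24,"fingers":25}]'; python3 -m inch '[{"tx":0,"ty":0,"tz":0,"ax":0,"ay":0,"az":0,"fingers":4},{"tx":0,"ty":0,"tz":0,"ax":0,"ay":0,"az":0,"fingers":4},{"tx":0,"ty":0,"tz":0,"ax":0,"ay":0,"az":0,"fingers":4},{"tx":0,"ty":0,"tz":0,"ax":0,"ay":0,"az":0,"fingers":4},{"tx":0,"ty":0,"tz":0,"ax":0,"ay":0,"az":0,"fingers":4},{"tx":0,"ty":0,"tz":0,"ax":0,"ay":0,"az":0,"fingers":4}]' 40;  python3 -m inch '[{"tx":0,"ty":0,"tz":0.4,"ax":0,"ay":0,"az":0,"fingers":4},{"tx":0,"ty":0,"tz":1.2,"ax":0,"ay":0,"az":0,"fingers":4},{"tx":0,"ty":0,"tz":2,"ax":0,"ay":0,"az":0,"fingers":4},{"tx":0,"ty":0,"tz":2.7,"ax":0,"ay":0,"az":0,"fingers":4}]'
```

```text
time_s: 16.8
tcp_pos: [0.5599, 0.414, 0.0219]
tcp_rot: [0.994, 0.109, 0.0, 0.0]
wrist_force: [-0.3, 0.9, 0.8]
width: 0.0253
time_s: 17.4
tcp_pos: [0.5604, 0.4152, 0.0239]
tcp_rot: [0.994, 0.109, 0.002, -0.001]
wrist_force: [0.7, -0.2, 5.1]
width: 0.0114
time_s: 17.8
tcp_pos: [0.5588, 0.4146, 0.1314]
tcp_rot: [0.994, 0.11, -0.0, 0.0]
wrist_force: [-0.1, -0.0, -0.3]
width: 0.0113
```

```bash
python3 -m inch '[{"tx":0.2,"ty":-0.8,"tz":0,"ax":0,"ay":0,"az":0,"fingers":4},{"tx":0.4,"ty":-1.7,"tz":0,"ax":0,"ay":0,"az":0,"fingers":4},{"tx":0.6,"ty":-2.6,"tz":0,"ax":0,"ay":0,"az":-0.4,"fingers":4},{"tx":0.8,"ty":-3.5,"tz":0,"ax":0,"ay":0,"az":-0.8,"fingers":4},{"tx":1,"ty":-4.4,"tz":0,"ax":0,"ay":0,"az":-1.16,"fingers":4},{"tx":1.2,"ty":-5.3,"tz":0,"ax":0,"ay":0,"az":-1.16,"fingers":4},{"tx":1.4,"ty":-6.2,"tz":0,"ax":0,"ay":0,"az":-1.16,"fingers":4},{"tx":1.6,"ty":-7.1,"tz":0,"ax":0,"ay":0,"az":-1.16,"fingers":4}]';  python3 -m inch '[{"tx":0.1,"ty":-0.9,"tz":0,"ax":0,"ay":0,"az":0,"fingers":4},{"tx":0.2,"ty":-1.8,"tz":0,"ax":0,"ay":0,"az":0,"fingers":4},{"tx":0.36,"ty":-2.5,"tz":-0.2,"ax":0,"ay":0,"az":0,"fingers":4},{"tx":0.36,"ty":-2.67,"tz":-0.5,"ax":0,"ay":0,"az":0,"fingers":4},{"tx":0.36,"ty":-2.67,"tz":-0.9,"ax":0,"ay":0,"az":0,"fingers":4},{"tx":0.36,"ty":-2.67,"tz":-1.3,"ax":0,"ay":0,"az":0,"fingers":4},{"tx":0.36,"ty":-2.67,"tz":-1.7,"ax":0,"ay":0,"az":0,"fingers":4},{"tx":0.36,"ty":-2.67,"tz":-2,"ax":0,"ay":0,"az":0,"fingers":4}]'; python3 -m inch '[{"tx":0,"ty":0,"tz":-0.2,"ax":0,"ay":0,"az":0,"fingers":4},{"tx":0,"ty":0,"tz":-0.4,"ax":0,"ay":0,"az":0,"fingers":4},{"tx":0,"ty":0,"tz":-0.5,"ax":0,"ay":0,"az":0,"fingers":4},{"tx":0,"ty":0,"tz":-0.54,"ax":0,"ay":0,"az":0,"fingers":4},{"tx":0,"ty":0,"tz":-0.58,"ax":0,"ay":0,"az":0,"fingers":4}]'; python3 -c "
from h import *
c=cam('side'); save(c,'s4.png',(240,110,460,310),3)"
```

```text
time_s: 18.6
tcp_pos: [0.6228, 0.1294, 0.1298]
tcp_rot: [0.998, 0.059, -0.001, -0.0]
wrist_force: [-0.2, -1.1, -1.8]
width: 0.0113
time_s: 19.4
tcp_pos: [0.6364, 0.0253, 0.0471]
tcp_rot: [0.998, 0.06, -0.002, -0.0]
wrist_force: [0.8, -0.2, -1.2]
width: 0.0116
time_s: 19.9
tcp_pos: [0.6376, 0.0239, 0.0279]
tcp_rot: [0.998, 0.059, -0.0, -0.0]
wrist_force: [-5.0, 0.5, 8.6]
width: 0.0113
```

View pics/s4.png

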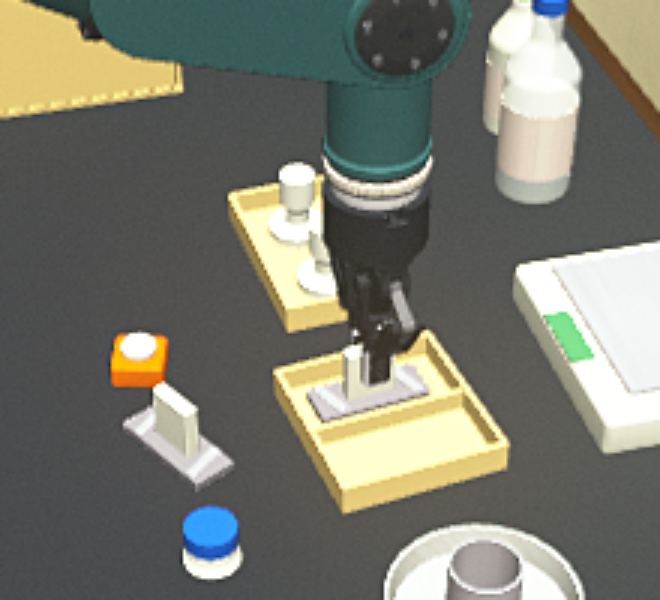

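The first cassette lies flat in the left bay, at crop (368,390). I'll release it and go to the second, turning +110°, since -70° would break joint 6's range.

```bash
python3 -m inch '[{"tx":0,"ty":0,"tz":0,"ax":0,"ay":0,"az":0,"fingers":18},{"tx":0,"ty":0,"tz":0,"ax":0,"ay":0,"az":0,"fingers":26},{"tx":0,"ty":0,"tz":0,"ax":0,"ay":0,"az":0,"fingers":34},{"tx":0,"ty":0,"tz":0.3,"ax":0,"ay":0,"az":0,"fingers":34},{"tx":0,"ty":0,"tz":0.8,"ax":0,"ay":0,"az":0,"fingers":34},{"tx":0,"ty":0,"tz":1.5,"ax":0,"ay":0,"az":0,"fingers":34},{"tx":0,"ty":0,"tz":2.2,"ax":0,"ay":0,"az":0,"fingers":34},{"tx":0,"ty":0,"tz":2.4,"ax":0,"ay":0,"az":0,"fingers":34}]'; python3 -m inch '[{"tx":-0.5,"ty":0,"tz":0,"ax":0,"ay":0,"az":1.5,"fingers":50},{"tx":-1,"ty":0,"tz":0,"ax":0,"ay":0,"az":3,"fingers":50},{"tx":-1.5,"ty":0,"tz":0,"ax":0,"ay":0,"az":4.5,"fingers":50},{"tx":-2,"ty":0,"tz":0,"ax":0,"ay":0,"az":6,"fingers":50},{"tx":-2.5,"ty":0,"tz":0,"ax":0,"ay":0,"az":7.5,"fingers":50},{"tx":-3,"ty":-0.2,"tz":0,"ax":0,"ay":0,"az":9,"fingers":50},{"tx":-3.5,"ty":-0.4,"tz":0,"ax":0,"ay":0,"az":10.5,"fingers":50},{"tx":-3.86,"ty":-0.4,"tz":0,"ax":0,"ay":0,"az":12,"fingers":50}]'; python3 -m inch '[{"tx":0,"ty":0,"tz":0,"ax":0,"ay":0,"az":1.5,"fingers":50},{"tx":0,"ty":0,"tz":0,"ax":0,"ay":0,"az":3,"fingers":50},{"tx":0,"ty":0,"tz":0,"ax":0,"ay":0,"az":4.5,"fingers":50},{"tx":0,"ty":0,"tz":0,"ax":0,"ay":0,"az":6,"fingers":50},{"tx":0,"ty":0,"tz":0,"ax":0,"ay":0,"az":7.5,"fingers":50},{"tx":0,"ty":0,"tz":0,"ax":0,"ay":0,"az":9,"fingers":50},{"tx":0,"ty":0,"tz":0,"ax":0,"ay":0,"az":10.04,"fingers":50},{"tx":0,"ty":0,"tz":0,"ax":0,"ay":0,"az":10.04,"fingers":50}]'
python3 - <<'E'
from h import *
c=cam('wrist'); save(c,'w5.png')
P=cloud(c);near=(abs(P[...,0]-.483)<.06)&(abs(P[...,1]-.008)<.055)
for a,b in((.046,.06),(.006,.06)):
    m=near&(P[...,2]>a)&(P[...,2]<b); print(cv2.minAreaRect((P[m][:,:2]*1000).astype(np.float32)))
o=get_obs();y=R.from_quat(o["tcp_rot"]).as_matrix()[:,1];print(o["tcp_pos"],np.degrees(np.arctan2(y[1],y[0])),o["joint_positions"])
E
```

```text
time_s: 20.75
tcp_pos: [0.6401, 0.0237, 0.128]
tcp_rot: [0.998, 0.059, 0.004, 0.001]
wrist_force: [0.1, -0.1, 0.9]
width: 0.0343
time_s: 21.55
tcp_pos: [0.4818, 0.0072, 0.122]
tcp_rot: [0.834, 0.552, -0.001, -0.0]
wrist_force: [-0.9, -0.1, -0.0]
width: 0.05
time_s: 22.35
tcp_pos: [0.4829, 0.0078, 0.1221]
tcp_rot: [0.523, 0.852, -0.0, -0.0]
wrist_force: [0.4, 0.1, 1.2]
width: 0.0499
((482.7236633300781, 9.193452835083008), (11.87199878692627, 40.12725830078125), 26.693126678466797)
((482.8927917480469, 8.790790557861328), (36.17531967163086, 89.59925842285156), 27.146446228027344)
[0.4829649  0.00782837 0.12215458] 26.85506842290655 [-1.01262749e-01 -1.32534835e-02  1.69332409e+00  3.43078162e-05
  1.46209722e+00 -5.69975767e-01]
```

View pics/w5.png

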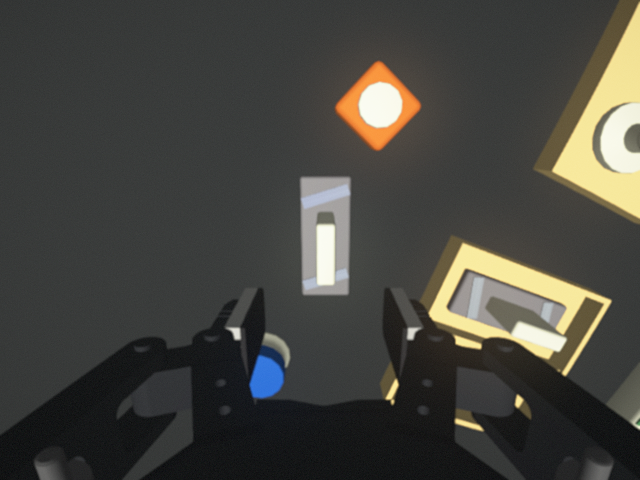

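The fin is aligned, at (326,250) between the fingers. I'll grip, lift, turn and place it in the right bay.

```bash
python3 -m inch '[{"tx":0,"ty":0.02,"tz":-0.7,"ax":0,"ay":0,"az":0,"fingers":50},{"tx":0,"ty":0.02,"tz":-1.4,"ax":0,"ay":0,"az":0,"fingers":50},{"tx":0,"ty":0.02,"tz":-2,"ax":0,"ay":0,"az":0,"fingers":50},{"tx":0,"ty":0.02,"tz":-2.45,"ax":0,"ay":0,"az":0,"fingers":45},{"tx":0,"ty":0.02,"tz":-2.52,"ax":0,"ay":0,"az":0,"fingers":35},{"tx":0,"ty":0.02,"tz":-2.52,"ax":0,"ay":0,"az":0,"fingers":25}]'; python3 -m inch '[{"tx":0,"ty":0,"tz":0,"ax":0,"ay":0,"az":0,"fingers":4},{"tx":0,"ty":0,"tz":0,"ax":0,"ay":0,"az":0,"fingers":4},{"tx":0,"ty":0,"tz":0,"ax":0,"ay":0,"az":0,"fingers":4},{"tx":0,"ty":0,"tz":0,"ax":0,"ay":0,"az":0,"fingers":4},{"tx":0,"ty":0,"tz":0,"ax":0,"ay":0,"az":0,"fingers":4},{"tx":0,"ty":0,"tz":0,"ax":0,"ay":0,"az":0,"fingers":4}]' 40;  python3 -m inch '[{"tx":0,"ty":0,"tz":0.4,"ax":0,"ay":0,"az":0,"fingers":4},{"tx":0,"ty":0,"tz":1.2,"ax":0,"ay":0,"az":0,"fingers":4},{"tx":0,"ty":0,"tz":2,"ax":0,"ay":0,"az":0,"fingers":4},{"tx":0,"ty":0,"tz":2.7,"ax":0,"ay":0,"az":0,"fingers":4}]'; python3 -m inch '[{"tx":0,"ty":-0.3,"tz":0,"ax":0,"ay":0,"az":1.5,"fingers":4},{"tx":0.4,"ty":-0.6,"tz":0,"ax":0,"ay":0,"az":3,"fingers":4},{"tx":1,"ty":-0.9,"tz":0,"ax":0,"ay":0,"az":4.5,"fingers":4},{"tx":1.6,"ty":-1.2,"tz":0,"ax":0,"ay":0,"az":6,"fingers":4},{"tx":2.2,"ty":-1.34,"tz":0,"ax":0,"ay":0,"az":7.5,"fingers":4},{"tx":2.8,"ty":-1.34,"tz":0,"ax":0,"ay":0,"az":9,"fingers":4},{"tx":3.4,"ty":-1.34,"tz":0,"ax":0,"ay":0,"az":10.5,"fingers":4},{"tx":4.07,"ty":-1.34,"tz":0,"ax":0,"ay":0,"az":12,"fingers":4}]'
```

```text
time_s: 23.0
tcp_pos: [0.4829, 0.0087, 0.0214]
tcp_rot: [0.523, 0.852, -0.0, -0.001]
wrist_force: [0.3, -0.0, -0.1]
width: 0.0253
time_s: 23.6
tcp_pos: [0.4841, 0.0085, 0.0229]
tcp_rot: [0.523, 0.852, 0.001, 0.001]
wrist_force: [-0.7, 0.1, 6.5]
width: 0.0112
time_s: 24.0
tcp_pos: [0.483, 0.0086, 0.1306]
tcp_rot: [0.523, 0.852, -0.0, -0.0]
wrist_force: [0.5, 1.2, -0.9]
width: 0.0111
time_s: 24.8
tcp_pos: [0.6463, -0.045, 0.1286]
tcp_rot: [0.024, 1.0, 0.0, -0.001]
wrist_force: [0.9, 0.1, 0.4]
width: 0.0111
```

```bash
python3 -m inch '[{"tx":0,"ty":0,"tz":0,"ax":0,"ay":0,"az":1,"fingers":4},{"tx":0,"ty":0,"tz":0,"ax":0,"ay":0,"az":1.98,"fingers":4},{"tx":0,"ty":0,"tz":-0.4,"ax":0,"ay":0,"az":1.98,"fingers":4},{"tx":0,"ty":0,"tz":-0.9,"ax":0,"ay":0,"az":1.98,"fingers":4},{"tx":0,"ty":0,"tz":-1.4,"ax":0,"ay":0,"az":1.98,"fingers":4},{"tx":0,"ty":0,"tz":-1.8,"ax":0,"ay":0,"az":1.98,"fingers":4},{"tx":0,"ty":0,"tz":-2,"ax":0,"ay":0,"az":1.98,"fingers":4},{"tx":0,"ty":0,"tz":-2,"ax":0,"ay":0,"az":1.98,"fingers":4}]'; python3 -m inch '[{"tx":0,"ty":0,"tz":-0.2,"ax":0,"ay":0,"az":0,"fingers":4},{"tx":0,"ty":0,"tz":-0.4,"ax":0,"ay":0,"az":0,"fingers":4},{"tx":0,"ty":0,"tz":-0.5,"ax":0,"ay":0,"az":0,"fingers":4},{"tx":0,"ty":0,"tz":-0.54,"ax":0,"ay":0,"az":0,"fingers":4},{"tx":0,"ty":0,"tz":-0.58,"ax":0,"ay":0,"az":0,"fingers":4}]'; python3 -c "
from h import *
c=cam('side'); save(c,'s5.png',(240,110,460,310),3)"
```

```text
time_s: 25.6
tcp_pos: [0.6446, -0.0448, 0.0473]
tcp_rot: [-0.06, 0.998, 0.0, -0.002]
wrist_force: [-0.2, -1.1, -0.2]
width: 0.0111
time_s: 26.1
tcp_pos: [0.646, -0.045, 0.027]
tcp_rot: [-0.06, 0.998, -0.0, -0.0]
wrist_force: [-3.6, 0.0, 5.9]
width: 0.0114
```

View pics/s5.png

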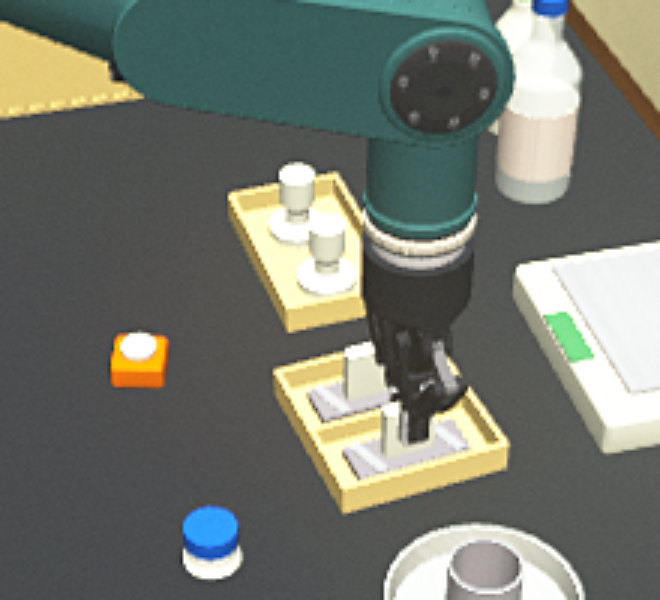

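The second cassette is flat in the right bay, at crop (408,450). I'll release, back well away, and check everything.

```bash
python3 -m inch '[{"tx":0,"ty":0,"tz":0,"ax":0,"ay":0,"az":0,"fingers":18},{"tx":0,"ty":0,"tz":0,"ax":0,"ay":0,"az":0,"fingers":26},{"tx":0,"ty":0,"tz":0,"ax":0,"ay":0,"az":0,"fingers":34},{"tx":0,"ty":0,"tz":0.3,"ax":0,"ay":0,"az":0,"fingers":34},{"tx":0,"ty":0,"tz":0.8,"ax":0,"ay":0,"az":0,"fingers":34},{"tx":0,"ty":0,"tz":1.5,"ax":0,"ay":0,"az":0,"fingers":34},{"tx":0,"ty":0,"tz":2.4,"ax":0,"ay":0,"az":0,"fingers":34},{"tx":0,"ty":0,"tz":3.2,"ax":0,"ay":0,"az":0,"fingers":34}]'; python3 -m inch '[{"tx":-1,"ty":0,"tz":0.5,"ax":0,"ay":0,"az":0,"fingers":34},{"tx":-2,"ty":0,"tz":1,"ax":0,"ay":0,"az":0,"fingers":34},{"tx":-3,"ty":0,"tz":1.5,"ax":0,"ay":0,"az":0,"fingers":34},{"tx":-4,"ty":0,"tz":1.5,"ax":0,"ay":0,"az":0,"fingers":34},{"tx":-5,"ty":0,"tz":1.5,"ax":0,"ay":0,"az":0,"fingers":34},{"tx":-6,"ty":0,"tz":1.5,"ax":0,"ay":0,"az":0,"fingers":34},{"tx":-7,"ty":0,"tz":1.5,"ax":0,"ay":0,"az":0,"fingers":34},{"tx":-7,"ty":0,"tz":1.5,"ax":0,"ay":0,"az":0,"fingers":34}]'
python3 - <<'E'
from h import *
for nm in("top","side"):
    c=cam(nm); P=cloud(c); print(nm)
    if nm=="top": save(c,"t9.png",(130,150,530,330),2)
    for k,(x,y,a,w,zl) in dict(push1=(643,175,3.2,642+211.5j,.052),push2=(640,250,3.2,642+211.5j,.052),blA=(637.5,24,6.8,641.5-10j,.046),blB=(646,-45,6.8,641.5-10j,.046),cut=(647,-206,0,647.5-206.5j,.042),tub=(485,-106,0,0,.025),timer=(473,104.5,0,0,.02)).items():
        m=(c["z_map"]>0)&(abs(P[...,0]*1000-x)<35)&(abs(P[...,1]*1000-y)<35)&(P[...,2]>zl)&(P[...,2]<.075)
        p=P[m]
        if len(p)<20: print(k,"few",len(p)); continue
        r=cv2.minAreaRect((p[:,:2]*1000).astype(np.float32)); d=(complex(*r[0])-w)*np.exp(-1j*np.radians(a))
        print(k,np.round(r[0]),np.round(r[1]),round(r[2]),"in tray",np.round([d.real,d.imag],1),"ztop %.3f"%np.percentile(p[:,2],90))
E
```

```text
time_s: 26.95
tcp_pos: [0.6463, -0.045, 0.1573]
tcp_rot: [-0.06, 0.998, -0.0, 0.001]
wrist_force: [0.6, 0.5, 0.5]
width: 0.0341
time_s: 27.75
tcp_pos: [0.3627, -0.0446, 0.2157]
tcp_rot: [-0.059, 0.998, -0.0, 0.001]
wrist_force: [1.4, -1.2, 0.6]
width: 0.0339
top
push1 [642. 173.] [29. 28.] 2 in tray [ -2.1 -38.5] ztop 0.067
push2 [636. 250.] [29. 28.] 44 in tray [-3.7 38.4] ztop 0.067
blA [634.  23.] [40. 12.] 7 in tray [-3.1 33.9] ztop 0.059
blB [644. -45.] [40. 12.] 7 in tray [ -1.7 -35.5] ztop 0.059
cut [ 646. -206.] [49. 49.] 24 in tray [-1.4  0.1] ztop 0.057
tub [ 484. -105.] [37. 35.] 88 in tray [ 483.7 -105.5] ztop 0.035
timer [472. 104.] [42. 41.] 72 in tray [471.8 104.4] ztop 0.031
side
push1 [644. 170.] [30. 28.] 68 in tray [ -0.6 -42. ] ztop 0.065
push2 [639. 247.] [32. 29.] 40 in tray [-1.5 35.5] ztop 0.065
blA [637.  22.] [40. 16.] 6 in tray [-0.4 32.7] ztop 0.057
blB [646. -46.] [40. 15.] 9 in tray [  0.6 -36.7] ztop 0.057
cut [ 648. -207.] [52. 49.] 78 in tray [ 0.9 -0.4] ztop 0.054
tub [ 486. -106.] [40. 36.] 63 in tray [ 486.2 -105.9] ztop 0.033
timer [475. 103.] [43. 40.] 77 in tray [475.2 102.8] ztop 0.029
```

View pics/t9.png

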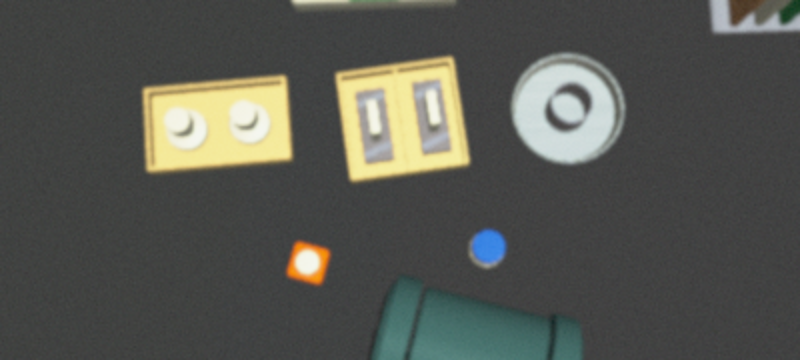

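The last view shows all five parts seated: pushers at (183,125) and (249,120), cassettes at (375,122) and (432,115), and the ring at (569,106). Their top heights match 64, 56 and 54 mm. Tub and timer are where they started, so I'm handing in.

```bash
python3 -c "
from cell import arm; print(arm.job_done())"
```

```text
the job is handed in; nothing more can be done
None
```

All five parts are put away and the job is handed in at about 28 s of the 128 s allowed; the hand-in reports no verdict. Both pushers stand in the oblong tray, one cassette lies flat, fin up, in each bay of the divided tray, and the ring cutter stands in the pan. Each part was lowered until the wrist felt a light contact of 5–10 N, then released.

My last check used the top and side cameras:

| Part | Offset from tray centre, top camera (mm) | Offset from tray centre, side camera (mm) |
|---|---|---|
| Pusher 1 | (-2, -38) | (-1, -42) |
| Pusher 2 | (-4, 38) | (-2, 36) |
| Cassette, left bay | (-3, 34) | (0, 33) |
| Cassette, right bay | (-2, -36) | (1, -37) |
| Cutter | (-1, 0) | (1, 0) |

- **Fit:** every offset is inside its limits. The part tops read 64, 56 and 54 mm to within about 3 mm, as they should when seated.
- **Bystanders:** the tub and timer are within about 3 mm of where they started, which is measurement noise.
- **Disagreements:** the two cameras differed by up to about 4 mm, and the top camera read heights about 3 mm high.
- **Refused call:** my first move command was refused for missing keys; nothing moved.
- **Pictures:** I viewed 12 of the 14 allowed.

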